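Clear the lid of the stock bin and hold it open

TASK

Three brass offcuts are lying on the closed lid of the stock bin: with the scraper block in the gripper, sweep them off the lid into the tray fixed to the bin's side (no picking them up in the fingers), and lay the block back down on the counter, clear of the bin and tray. Only then lift the lid, which has a bar handle at the front, and hold it 60 degrees open, give or take five, so that I can reach into the bin; it falls shut if let go, so finish while still holding it, steady at that angle. Leave the tin, the spray can and the carton where they stand.

Things in the scene. Friction and masses are not known exactly. Their poses are not given: they have to be found in the camera images.
- bin: Fixed grey steel stock bin, 200 (x) by 220 (y) by 90 mm high, closed by the lid; cartons inside. Origin: centre of its underside, on the counter. Its x axis points from the handle (front) side to the hinge side, its y axis towards the tray, z up.
- tray: Fixed black open tray against the bin's +y side, outside 200 (along bin x) by 135 (along bin y) by 45 mm high, walls 4 mm. Origin: centre of its underside (177.5 mm from the bin's origin along bin y); axes parallel to the bin's. The lid's edge overhangs the tray's near wall by 10 mm.
- lid_top (a point): Centre point of the bin at the height of the closed lid's upper face (98 mm above the counter), axes as the bin's. The plain flat lid is 8 mm thick and reaches, from this point along the bin's axes, from -110 to +100 mm in x and 120 mm to either side in y.
- lid (a joint): Angle of the lid about its hinge, rad: 0 closed (flat), growing as the front edge rises; 60 degrees is 1.047; end stop at 1.45. The lid weighs about 0.5 kg and falls shut from any angle.
- lid_handle (a point): Middle of the lid's handle: round steel bar, 10 mm thick, 110 mm long, along bin y, on an arm at each end, 50 mm in front of the lid's front edge, in the lid's plane (94 mm above the counter when closed, free space below). Pinch it from above, fingers closing along bin x, opened at most 50 mm to miss the lid's edge. The bar turns in the grip as the lid swings.
- lid_hinge (a point): Middle of the lid's hinge line, which runs along the bin's y axis at the bin's far (+x) top edge, 90 mm above the counter. The handle lies 260 mm from it towards bin -x and 4 mm up when closed. At 60 degrees open the handle is about 127 mm from it towards bin -x and 227 mm above it.
- block: Loose scraper block, wood with a black rubber sole: 150 long (its x) by 40 wide (its y) by 50 mm high, about 0.22 kg, lying on its sole on the counter. Origin: centre of its underside.
- block_center (a point): Centre of the scraper block, 25 mm above its sole; axes as the block's. Grip it across its 40 mm width.
- offcut0_center (a point): Centre of the one nearest the handle, a loose offcut of brass flat bar, 26 by 18 by 8 mm, about 30 g, lying flat on the lid, within 65 mm of the lid_top point along bin x and between -50 and +75 mm along bin y.
- offcut1_center (a point): Centre of the middle one, a loose offcut of brass flat bar, 26 by 18 by 8 mm, about 30 g, lying flat on the lid, within 65 mm of the lid_top point along bin x and between -50 and +75 mm along bin y.
- offcut2_center (a point): Centre of the one nearest the hinge, a loose offcut of brass flat bar, 26 by 18 by 8 mm, about 30 g, lying flat on the lid, within 65 mm of the lid_top point along bin x and between -50 and +75 mm along bin y.
- tin: Bystander: small tin with a pale paper label standing on the counter, 56 mm across, 65 mm high. Origin: centre of its underside.
- can: Bystander: white spray can standing, 60 mm across, 170 mm high. Origin: centre of its underside.
- carton: Bystander: small cardboard carton, 90 by 60 by 45 mm high. Origin: centre of its underside.

How it is judged:
On the way, in this order (a step that is already met when the one before it is completed fails the run):
1. the scraper block is held in the fingers over the lid (contact force between the fingers and block above 2 N and x of block_center in the frame of lid_top between -0.12 and 0.11 m and y of block_center in the frame of lid_top between -0.17 and 0.14 m and z of block_center in the frame of lid_top below 0.06 m), for 0.1 s.
2. all three offcuts lie in the tray while the block is still held (x of offcut0_center in the frame of tray between -0.1 and 0.1 m and y of offcut0_center in the frame of tray between -0.067 and 0.067 m and z of each of offcut0_center, offcut1_center, offcut2_center in the frame of tray below 0.04 m and x of offcut1_center in the frame of tray between -0.1 and 0.1 m and y of offcut1_center in the frame of tray between -0.067 and 0.067 m and x of offcut2_center in the frame of tray between -0.1 and 0.1 m and y of offcut2_center in the frame of tray between -0.067 and 0.067 m and contact force between the fingers and block above 2 N), for 0.2 s.
3. the block lies on the counter, let go, touching neither bin, lid nor tray (height (world z) of block_center below 0.08 m and contact force between each of the fingers, bin and block below 0.1 N and linear speed of block below 0.03 m/s and x of offcut0_center in the frame of tray between -0.1 and 0.1 m and y of offcut0_center in the frame of tray between -0.067 and 0.067 m and z of each of offcut0_center, offcut1_center, offcut2_center in the frame of tray below 0.04 m and x of offcut1_center in the frame of tray between -0.1 and 0.1 m and y of offcut1_center in the frame of tray between -0.067 and 0.067 m and x of offcut2_center in the frame of tray between -0.1 and 0.1 m and y of offcut2_center in the frame of tray between -0.067 and 0.067 m), for 0.2 s.
At the end, for the whole second after the job is handed in: The lid is held by the fingers, steady (under 0.05 rad/s), 60 degrees open within 6 degrees (0.942 to 1.152 rad), with nothing else propping it; all three offcuts lie in the tray; the block lies at rest on the counter (its centre below 80 mm), let go, not touching the bin, its lid or its tray (all of step 3 and value of joint lid between 0.942 and 1.152 rad and velocity of joint lid between -0.05 and 0.05 rad/s and contact force between the fingers and lid above 0.3 N); the arm keeps its last pose, push and grip.
It fails at once if the lid is raised (over 0.15 rad) while an offcut is not in the tray (value of joint lid above 0.15 rad and not (x of offcut0_center in the frame of tray between -0.1 and 0.1 m and y of offcut0_center in the frame of tray between -0.067 and 0.067 m and z of each of offcut0_center, offcut1_center, offcut2_center in the frame of tray below 0.04 m and x of offcut1_center in the frame of tray between -0.1 and 0.1 m and y of offcut1_center in the frame of tray between -0.067 and 0.067 m and x of offcut2_center in the frame of tray between -0.1 and 0.1 m and y of offcut2_center in the frame of tray between -0.067 and 0.067 m)).
It fails at once if an offcut is gripped or pushed hard by the fingers (over 5 N) (contact force between the fingers and offcut0 above 5 N or contact force between the fingers and offcut1 above 5 N or contact force between the fingers and offcut2 above 5 N).
It fails at once if the filler tin is moved more than 30 mm or tipped (distance of tin from where it was at the start of the episode above 0.03 m or angle between tin's own z axis and vertical above 0.4 rad).
It fails at once if the spray can is moved more than 30 mm or tipped (distance of can from where it was at the start of the episode above 0.03 m or angle between can's own z axis and vertical above 0.4 rad).
It fails at once if the carton is moved more than 30 mm or tipped (distance of carton from where it was at the start of the episode above 0.03 m or angle between carton's own z axis and vertical above 0.4 rad).
It also fails if it takes over 64 s, if anything falls off the work surface, if the arm or the gripper's body presses on something with over 40 N, if the wrist force passes 120 N, or if a joint passes its speed limit or range.

ROBOT

A 6-joint arm with a two-finger parallel gripper is mounted at the origin on the work surface. World frame = base frame: x ahead of the robot, y to its left, z up, the work surface at z = 0. Lengths are in m, angles in rad, forces in N, time in s.
With the tool pointing down it reaches from about 0.425 to 0.925 m from the base axis. Payload 12.5 kg.
Tool frame: the origin (TCP) lies at the very end of the fingers, on their centre line; the grasp point (between the pads) lies robot.grip_point_offset behind it (robot.grip_point_offset is the distance from the TCP to the grasp point, in m); y points along the fingers, x is the direction in which the jaws open and shut, and the axes are right-handed (so a half turn about y gives the same grasp; the last joint's range is limited). The gripper opens to 85 mm and grips with 20 to 120 N. Pads are 22 mm wide; open, the fingers measure 114 mm over their backs; the gripper's body (76 mm by 85 mm) begins 54 mm behind the grasp point. The pads swing forward as they close: fully open they stand 13 mm farther back than shut.
Start: joints at [1.2, 0.491, 1.559, -0, 1.092, -0.106], TCP at [0.164, 0.603, 0.231] pointing down, gripper open.
Joint ranges: [-3.1, 3.1], [-0.84, 2.19], [0.05, 2.79], [-1.13, 4.28], [0.06, 2.93], [-2.69, 2.69]. Speed limits (rad/s): [2.22, 2.22, 2.79, 3.14, 3.14, 3.14].

INTERFACE

Orientations are given as a unit quaternion [w, x, y, z].
In Python, from cell import robot, cams, finder gives the robot as it stands. The module is installed in compiled form; this text tells all that it offers.
- The arm moves only by the tool step_arm, never from a script. Its argument "rows" is text: rows parted by semicolons, each of 7 numbers parted by spaces: the turn, a rotation vector about the tool's x, y, z in degrees, then the shift along the tool's x, y, z in cm, then the opening in per cent of the stroke, from 0 (shut) to 100 (fully open). A call has 1 to 20 rows; each row shifts and turns the pose as measured when the row begins, along the tool's axes as they then stand; what a row does not reach is not made up. A row lasts 1/8 s, in which the tool goes at most 62.5 mm and 10.7 degrees, less where a joint would pass 70% of its speed; a pose out of reach is approached as far as the arm can. A call is refused whole if a number of a shift passes 6.25 or a number of a turn 10.7, either way. A call with a gripper value outside its range is refused whole. The fingers move at their own pace and stop on an object; the grip force is fixed at half the most. Time passes only in rows, so rows that do not move let the fingers close. It gives the time, the measured TCP pose, the force and the opening at its end, in the units of the state.
- robot.read_state(): the state, without advancing time (a new reading comes with each control period).
- cams.snapshot(name): name is "scene" or "side" or "wrist"; returns a dict with "img" (400x640x3 uint8, red, green, blue), "z_map" (400x640 float32, m along the optical axis (not along the pixel's ray), 0 where there is no reading), "K" (3x3 intrinsics, pixels), "eye" and "rotation" of the camera in the world; the wrist camera has in their place "mount" (4x4, takes a point from camera to tool coordinates, whose origin is the TCP and whose axes are the tool frame's). Camera axes: x right, y down, z forward; pixel columns grow to the right and rows downward; lengths in m; the calibration is good to about 2 mm. A picture is of the moment at which its call begins: read the wrist's pose just before it.
- robot.finish_job(): hands the job in, once; it reports no verdict.
Trained networks look in the newest picture that a camera, given by its name, has taken for a name from the list of things; names that differ only in an ending like _2 or _b are one class to them, and where a whole thing is asked for, a point or a joint stands for the part that bears it (a point fixed in the world has none). Each returns a list of dicts, best first, with "p" (0 to 1); they miss things now and then, are a little off and sometimes report something else, mostly with a low value. They report only what shows in the picture. A call takes as long as a camera call.
- finder.look_for(camera, target): "location" ([column, row] in pixels, amid what is visible of it).
- finder.silhouettes(camera, target): "pixels" (400x640 bool, what is visible of it) and "location" ([column, row] in pixels, amid what is visible of it).
The state is a dict: "t": time; "joint_positions": joint angles; "qvel": joint speeds; "effort": joint torques, N m; "eef_pos": TCP position; "tool_rot": TCP orientation; "contact_force": force on the tool from outside, world axes, zero at the start; "torque": the same for the moment, N m; "gripper_width": finger opening in m.
Only numpy, scipy, OpenCV 4.12 (cv2) and the standard library are available. Lean on these libraries where they do the work, as an engineer would, in place of code of your own. Each camera call takes 0.05 s, during which the arm holds its last target.

## Working session

There is one attempt and no reset: what is moved stays moved. The work goes in short steps, Python scripts to look and compute and a tool call to move; the robot and the scene stay as the last step left them, time stands still between calls to the robot, and variables do not carry over. Pictures are saved under pics/ and viewed, and the job is handed in when it is done.

Besides the shell and the picture viewer there is one more tool, called as name(argument=value, ...) on one line, values as JSON. step_arm: Moves the arm, as the interface text tells. Its arguments: {"type":"object","properties":{"rows":{"type":"string"}},"required":["rows"]}

```bash
mkdir -p pics; ls; cat > h.py <<'E'
import numpy as np, cv2
from cell import robot, cams, finder
from scipy.spatial.transform import Rotation as R
def q2R(q): return R.from_quat([q[1],q[2],q[3],q[0]]).as_matrix()
def snap(n,fn=None):
    s=robot.read_state(); d=cams.snapshot(n)
    if n=="wrist":
        T=np.eye(4);T[:3,:3]=q2R(s["tool_rot"]);T[:3,3]=s["eef_pos"];M=T@np.array(d["mount"])
    else:
        M=np.eye(4);M[:3,:3]=np.array(d["rotation"]);M[:3,3]=d["eye"]
    d["M"]=M
    if fn: cv2.imwrite("pics/"+fn,cv2.cvtColor(d["img"],cv2.COLOR_RGB2BGR))
    return d
def cloud(d,mask=None):
    z=d["z_map"];K=np.array(d["K"]);v,u=np.indices(z.shape)
    m=z>0
    if mask is not None:m&=mask
    p=np.stack([(u[m]-K[0,2])/K[0,0]*z[m],(v[m]-K[1,2])/K[1,1]*z[m],z[m]],1)
    return p@d["M"][:3,:3].T+d["M"][:3,3]
def ray(d,uv):
    K=np.array(d["K"]);r=np.array([(uv[0]-K[0,2])/K[0,0],(uv[1]-K[1,2])/K[1,1],1.])
    return d["M"][:3,3],d["M"][:3,:3]@r
def onz(d,uv,z):
    o,r=ray(d,uv);return o+r*(z-o[2])/r[2]
def proj(d,p):
    q=d["M"][:3,:3].T@(np.array(p)-d["M"][:3,3]);k=np.array(d["K"])@q;return k[:2]/k[2]
E
python3 - <<'E'
from h import *
np.set_printoptions(precision=4,suppress=True)
s=robot.read_state();print(s, robot.grip_point_offset)
print(q2R(s["tool_rot"]))
for n in["scene","side","wrist"]:
    d=snap(n,n+"0.png");print(n,d["M"],d["K"])
    for t in["bin","tray","lid_handle","block","offcut0_center","tin","can","carton"]:
        for o in finder.silhouettes(n,t)[:4]:
            if o["p"]<.3: continue
            c=cloud(d,o["pixels"]); print(t,round(o["p"],2),o["location"],o["pixels"].sum(),np.median(c,0) if len(c) else None, np.percentile(c,[3,97],axis=0).ravel() if len(c) else None)
E
```

```text
pics
{'t': 0.0, 'joint_positions': array([ 1.2004,  0.4916,  1.5595,  0.    ,  1.0917, -0.1056]), 'qvel': array([ 0.    , -0.0013, -0.0014, -0.0002,  0.0023, -0.0011]), 'effort': array([ -0.0037, -61.8449, -26.1602,  -0.0002,   0.0039,  -0.0001]), 'eef_pos': array([0.1635, 0.603 , 0.2307]), 'tool_rot': array([-0.5614,  0.5618,  0.4293, -0.43  ]), 'contact_force': array([-0.7839,  0.5605, -0.128 ]), 'torque': array([ 0.0112, -0.0314, -0.0011]), 'gripper_width': 0.08526731942955723} 0.0187
[[ 0.2617 -0.0004 -0.9652]
 [ 0.9652 -0.0011  0.2617]
 [-0.0012 -1.      0.0001]]Traceback (most recent call last):
  File "<stdin>", line 6, in <module>
  File "h.py", line 10, in snap
    M=np.eye(4);M[:3,:3]=np.array(d["rotation"]);M[:3,3]=d["eye"]
                ~^^^^^^^
ValueError: could not broadcast input array from shape (4,) into shape (3,3)
```

```bash
sed -i 's/M\[:3,:3\]=np.array(d\["rotation"\])/M[:3,:3]=q2R(d["rotation"])/' h.py
python3 - <<'E'
from h import *
np.set_printoptions(precision=4,suppress=True)
for n in["scene","side","wrist"]:
    d=snap(n,n+"0.png");print(n,d["M"],np.array(d["K"]).tolist())
    for t in["bin","tray","lid_handle","block","offcut0_center","tin","can","carton"]:
        for o in finder.silhouettes(n,t)[:4]:
            if o["p"]<.3: continue
            c=cloud(d,o["pixels"]); print(t,round(o["p"],2),o["location"],o["pixels"].sum(),np.median(c,0) if len(c) else None, np.percentile(c,[3,97],axis=0).ravel() if len(c) else None)
E
```

```text
scene [[-0.4269  0.7515 -0.5029  1.0448]
 [ 0.9041  0.3454 -0.2514  0.3207]
 [-0.0152 -0.5621 -0.827   0.9641]
 [ 0.      0.      0.      1.    ]] [[405.35858755428364, 0.0, 321.9812415503273], [0.0, 405.35858755428364, 199.9564893612228], [0.0, 0.0, 1.0]]
bin 0.94 [295.6, 237.2] 11935 [0.6282 0.0364 0.0963] [ 0.5127 -0.1423  0.0024  0.7205  0.1944  0.1009]
tray 0.96 [332.3, 258.4] 4439 [0.6218 0.1371 0.0056] [0.5246 0.0731 0.0011 0.7234 0.2069 0.0461]
lid_handle 0.58 [273.1, 216.2] 6766 [ 0.6137 -0.0345  0.0984] [ 0.4676 -0.148   0.0949  0.7095  0.076   0.1014]
block 0.75 [222.5, 158.9] 981 [ 0.476  -0.2933  0.0473] [ 0.397  -0.3241  0.0027  0.54   -0.2867  0.0531]
offcut0_center 0.65 [292.0, 206.3] 62 [0.5761 0.0019 0.1055] [ 0.564  -0.0077  0.1022  0.588   0.0114  0.1092]
tin 0.8 [178.3, 187.8] 450 [ 0.6218 -0.3402  0.054 ] [ 0.5963 -0.3702  0.0096  0.6406 -0.3261  0.0678]
can 0.98 [478.5, 270.4] 1493 [0.5598 0.4608 0.1333] [0.5194 0.4359 0.0105 0.5695 0.4902 0.1721]
carton 0.93 [449.7, 213.3] 990 [0.384  0.3785 0.0441] [0.3294 0.3343 0.0012 0.4232 0.4227 0.0483]
side [[ 0.9987 -0
[... 727 characters left out ...]
0.3817  0.0009  0.6365 -0.3353  0.0669]
can 0.97 [315.6, 137.0] 764 [0.5384 0.4425 0.0981] [0.5138 0.4324 0.0075 0.5668 0.4742 0.1702]
carton 0.89 [266.2, 165.0] 527 [0.3752 0.3634 0.0401] [0.3302 0.3314 0.0033 0.4181 0.4142 0.0474]
wrist [[ 0.2629  0.9277  0.2649  0.0972]
 [ 0.9648 -0.253  -0.0713  0.6213]
 [ 0.0009  0.2743 -0.9616  0.3738]
 [ 0.      0.      0.      1.    ]] [[279.05074122129383, 0.0, 319.24349889906057], [0.0, 279.05074122129383, 200.22392984683512], [0.0, 0.0, 1.0]]
offcut0_center 0.71 [235.3, 322.8] 317 [0.3506 0.4213 0.0133] [0.3363 0.4036 0.0005 0.3597 0.4311 0.0345]
carton 0.8 [235.8, 326.8] 349 [0.35   0.4222 0.0137] [ 0.1419  0.4036 -0.0005  0.3598  0.5834  0.3098]
```

View pics/scene0.png

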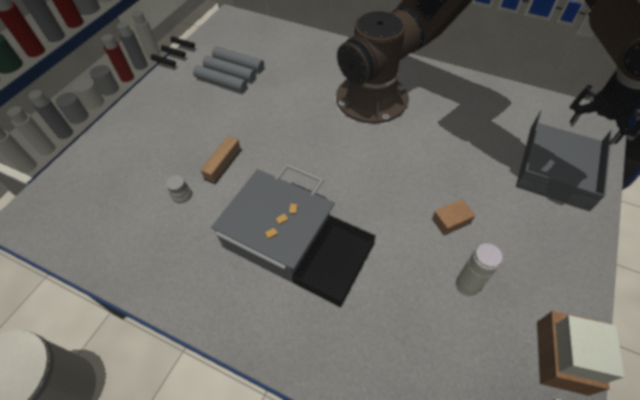

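View pics/side0.png

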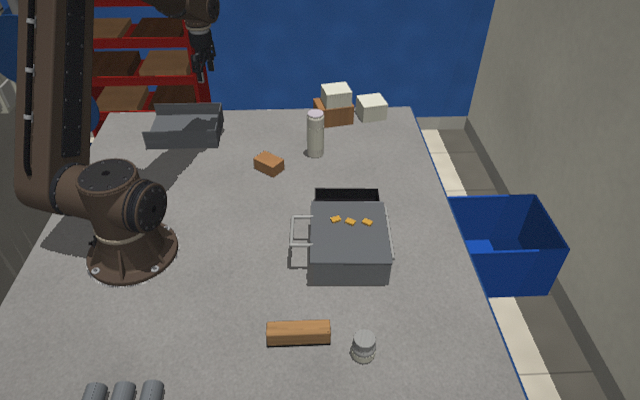

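View pics/wrist0.png

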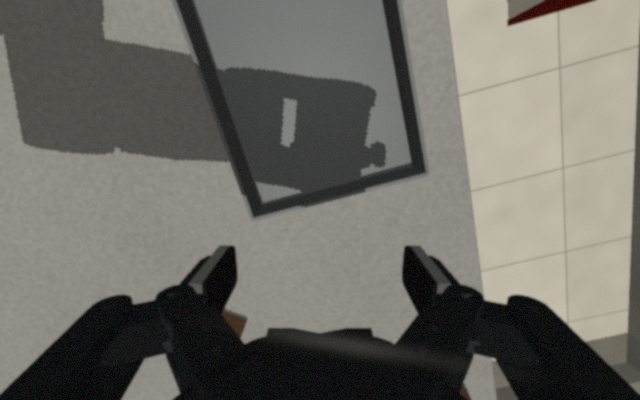

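```bash

cat > m.py <<'E'
from h import *
np.set_printoptions(precision=4,suppress=True)
ds={n:snap(n) for n in["scene","side"]}
for n,d in ds.items():
    c=cloud(d); im=d["img"][d["z_map"]>0].astype(int)
    def rect(m,name):
        p=c[m]; 
        r=cv2.minAreaRect((p[:,:2]*1000).astype(np.float32)); print(n,name,m.sum(),"z",np.median(p[:,2]),r)
    box=lambda x0,x1,y0,y1,z0,z1:(c[:,0]>x0)&(c[:,0]<x1)&(c[:,1]>y0)&(c[:,1]<y1)&(c[:,2]>z0)&(c[:,2]<z1)
    rect(box(.49,.78,-.18,.12,.092,.104),"lid")
    rect(box(.38,.56,-.36,-.25,.042,.058),"block")
    rect(box(.55,.66,-.42,-.31,.06,.075),"tin")
    rect(box(.45,.64,.39,.53,.16,.18),"can")
    rect(box(.3,.46,.3,.45,.038,.055),"carton")
    rect(box(.44,.485,-.2,.2,.08,.11),"handle")
    hsv=cv2.cvtColor(d["img"],cv2.COLOR_RGB2HSV)
    m=((hsv[...,0]>8)&(hsv[...,0]<25)&(hsv[...,1]>130)&(hsv[...,2]>120)).astype(np.uint8)
    k,l,st,ce=cv2.connectedComponentsWithStats(m)
    for i in range(1,k):
        if 15<st[i,4]<400:
            q=onz(d,ce[i],.104)
            if .5<q[0]<.75 and -.2<q[1]<.2: print(n,"off",st[i,4],ce[i],q,np.median(cloud(d,l==i),0))
E
python3 m.py
```

```text
scene lid 6852 z 0.09831819919801466 ((605.1830444335938, -37.61860656738281), (242.71343994140625, 235.70449829101562), 87.25975799560547)
scene block 568 z 0.05007084608286089 ((466.46575927734375, -307.22540283203125), (149.5137481689453, 43.495948791503906), 0.14857050776481628)
scene tin 213 z 0.06548922446110039 ((614.1533203125, -352.58758544921875), (51.314788818359375, 46.776309967041016), 27.613250732421875)
scene can 540 z 0.16985710993323366 ((540.1114501953125, 465.1500549316406), (55.32195281982422, 56.64872741699219), 41.302772521972656)
scene carton 683 z 0.04526888125542261 ((375.05029296875, 378.55120849609375), (61.808231353759766, 92.9492416381836), 50.36333465576172)
scene handle 211 z 0.09812328240075585 ((467.751953125, -29.896121978759766), (119.06959533691406, 38.0368766784668), 87.9934310913086)
scene off 30 [293.     208.2667] [0.5754 0.0034 0.104 ] [0.5762 0.0042 0.1066]
scene off 35 [281.4571 218.6   ] [ 0.6147 -0.0085  0.104 ] [ 0.6162 -0.0076  0.1067]
scene off 38 [270.7105 232.9474] [ 0.6618 -0.0128  0.104 ] [ 0.6636 -0.0121  0.1063]
side lid 4933 z 0.
[... 359 characters left out ...]
54281616211), 10.026257514953613)
side can 140 z 0.16791326381192695 ((540.4000244140625, 464.5562744140625), (57.26600646972656, 54.388282775878906), 61.344024658203125)
side carton 296 z 0.043768027097242646 ((374.7088928222656, 379.28076171875), (64.13430786132812, 94.63186645507812), 50.833335876464844)
side handle 176 z 0.09680378435231562 ((464.9686584472656, -31.805130004882812), (123.52973175048828, 36.797813415527344), 89.79163360595703)
side off 46 [335.4348 218.5   ] [ 0.5748 -0.0012  0.104 ] [ 0.5742 -0.0021  0.1041]
side off 45 [349.8667 220.7778] [ 0.6137 -0.0121  0.104 ] [ 0.6128 -0.0129  0.1043]
side off 46 [367.087 221.413] [ 0.6606 -0.0167  0.104 ] [ 0.6603 -0.0174  0.1051]
```

```bash

cat > m2.py <<'E'
from h import *
np.set_printoptions(precision=4,suppress=True)
for n in["scene","side"]:
    d=snap(n); c=cloud(d)
    p=c[(c[:,0]>.47)&(c[:,0]<.75)&(c[:,1]>-.2)&(c[:,1]<.13)&(c[:,2]>.092)&(c[:,2]<.104)]
    def edge(a,b,lo,hi,w,sgn):
        X=[];Y=[]
        for t in np.arange(lo,hi,w):
            q=p[(p[:,a]>=t)&(p[:,a]<t+w)]
            if len(q)>8: X.append(t+w/2);Y.append(np.percentile(q[:,b],98 if sgn>0 else 2))
        X=np.array(X);Y=np.array(Y)
        for _ in range(3):
            f=np.polyfit(X,Y,1);r=np.abs(Y-np.polyval(f,X));k=r<=max(np.percentile(r,80),.001);X,Y=X[k],Y[k]
        return f,len(X),np.degrees(np.arctan(f[0]))
    print(n,"y+",edge(0,1,.53,.69,.008,1),"y-",edge(0,1,.53,.69,.008,-1))
    print("x+",edge(1,0,-.14,.065,.008,1))
    q=p;p=p[p[:,0]>.5]
    print("x-",edge(1,0,-.15,-.095,.006,-1),edge(1,0,.03,.07,.006,-1),edge(1,0,-.06,0,.006,-1))
    p=q[(q[:,0]<.475)];print("bar",edge(1,0,-.075,.015,.008,-1),edge(1,0,-.075,.015,.008,1), p[:,1].min(),p[:,1].max(),p.mean(0))
    s=d["img"][140:300] if n=="scene" else d["img"][160:370]
    s=s[:,170:400] if n=="scene" else s[:,250:420]
    cv2.imwrite(f"pics/crop_{n}.png",cv2.cvtColor(cv2.resize(s,None,fx=3,fy=2.8,interpolation=2),4))
E
python3 m2.py
```

```text
scene y+ (array([-0.0472,  0.1081]), 14, np.float64(-2.7022561307209947)) y- (array([-0.0639, -0.1122]), 13, np.float64(-3.654515734593211))
x+ (array([0.0512, 0.7204]), 17, np.float64(2.9335134946244303))
x- (array([0.0559, 0.5125]), 5, np.float64(3.199767418488252)) (array([0.0742, 0.5111]), 3, np.float64(4.2426103442842455)) (array([0.0172, 0.5104]), 5, np.float64(0.9878074276581532))Traceback (most recent call last):
  File "m2.py", line 19, in <module>
    p=q[(q[:,0]<.475)];print("bar",edge(1,0,-.075,.015,.008,-1),edge(1,0,-.075,.015,.008,1), p[:,1].min(),p[:,1].max(),p.mean(0))
                                   ~~~~^^^^^^^^^^^^^^^^^^^^^^^^
  File "m2.py", line 13, in edge
    f=np.polyfit(X,Y,1);r=np.abs(Y-np.polyval(f,X));k=r<=max(np.percentile(r,80),.001);X,Y=X[k],Y[k]
    raise TypeError("expected non-empty vector for x")
TypeError: expected non-empty vector for x
```

step_arm(rows="0 -7.6 0 0 0 0 100; 0 -7.6 0 0 0 0 100; 0 0 0 -4 0 -4.4 100; 0 0 0 -4 0 -4.4 100; 0 0 0 -4 0 -4.4 100; 0 0 0 -4 0 -4.4 100; 0 0 0 -4 0 -4.4 100; 0 0 0 -4 0 -4.4 100; 0 0 0 -4 0 -4.4 100; 0 0 0 -4 0 -4.4 100; 0 0 0 -4 0 -4.4 100")

```text
t: 2.92
eef_pos: [0.5733, 0.2395, 0.232]
tool_rot: [-0.496, 0.496, 0.505, -0.503]
contact_force: [-0.5, 0.3, 0.0]
gripper_width: 0.0853
```

```bash
sed -i 's/p=q\[(q.*$/pass/' m2.py; python3 m2.py
```

```text
scene y+ (array([-0.0538,  0.1125]), 16, np.float64(-3.0801055063971368)) y- (array([-0.0422, -0.1261]), 14, np.float64(-2.4155905754893356))
x+ (array([0.0499, 0.7204]), 19, np.float64(2.8586163006512453))
x- (array([-0.0226,  0.5034]), 6, np.float64(-1.2943592793885113)) (array([0.0443, 0.5121]), 7, np.float64(2.5386900037479108)) (array([0.0262, 0.5109]), 6, np.float64(1.4994403402257885))
side y+ (array([-0.0576,  0.1106]), 13, np.float64(-3.2988716412186103)) y- (array([-0.0591, -0.1204]), 15, np.float64(-3.3816686941260867))
x+ (array([0.0488, 0.717 ]), 13, np.float64(2.792894595994095))
x- (array([-0.0316,  0.5019]), 8, np.float64(-1.809194840135582)) (array([0.0295, 0.5109]), 4, np.float64(1.6894089635215546)) (array([-0.0149,  0.507 ]), 7, np.float64(-0.8540391680721305))
```

step_arm(rows="0 0 0 -5.47 0 1.08 100; 0 0 0 -5.47 0 1.08 100; 0 0 0 -5.47 0 1.08 100; 0 0 0 -5.47 0 1.08 100; 0 0 0 -5.47 0 1.08 100; 0 0 0 -5.47 0 1.08 100; 0 0 0 -5.47 0 1.08 100; 0 0 0 -5.47 0 1.08 100; 0 0 0 -5.47 0 1.08 100; 0 0 0 -5.47 0 1.08 100")

```text
t: 4.28
eef_pos: [0.4716, -0.3226, 0.2304]
tool_rot: [-0.494, 0.497, 0.506, -0.503]
contact_force: [1.3, -0.4, 0.6]
gripper_width: 0.0854
```

```bash
cat > st.py <<'E'
from h import *
import sys
np.set_printoptions(precision=4,suppress=True)
s=robot.read_state();Rm=q2R(s["tool_rot"]);print(s["t"],s["eef_pos"],"F",s["contact_force"],"w",s["gripper_width"],"q",s["joint_positions"])
print("yaw toolx",np.degrees(np.arctan2(Rm[1,0],Rm[0,0])),"ydir",Rm[:,1])
if len(sys.argv)>1:
    t=np.array(eval(sys.argv[1]));print("tool shift cm",Rm.T@(t-s["eef_pos"])*100)
E
cat > blk.py <<'E'
from h import *
np.set_printoptions(precision=4,suppress=True)
d=snap("wrist","w1.png");c=cloud(d)
p=c[(c[:,0]>.36)&(c[:,0]<.57)&(c[:,1]>-.37)&(c[:,1]<-.24)&(c[:,2]>.04)&(c[:,2]<.06)]
print(len(p),np.median(p[:,2]) if len(p) else 0,cv2.minAreaRect((p[:,:2]*1000).astype(np.float32)))
E
python3 st.py "[.4655,-.3075,.016]"; python3 blk.py
```

```text
4.275 [ 0.4716 -0.3226  0.2304] F [ 1.2834 -0.3781  0.6187] w 0.08536465510816328 q [-0.7179  0.4142  1.6967  0.006   1.0272 -2.3097]
yaw toolx 91.02984120830702 ydir [ 0.006   0.0016 -1.    ]
tool shift cm [ 1.489  21.4357  0.7072]
4202 0.04979627423006219 ((465.1803894042969, -306.4105224609375), (40.12594223022461, 148.482421875), 89.89727020263672)
```

View pics/w1.png

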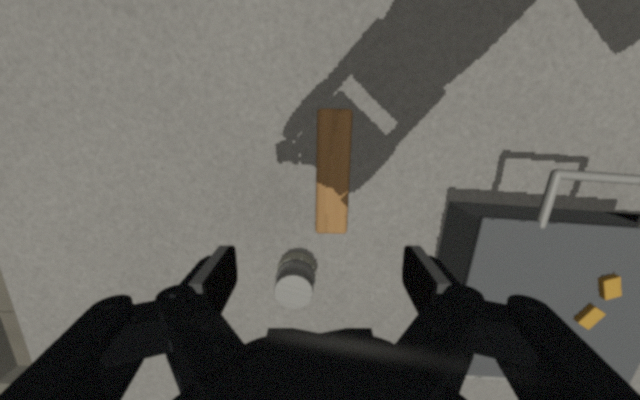

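step_arm(rows="0 1.1 0 1.55 0 0.65 100; 0 0 0 0 5 0 100; 0 0 0 0 5 0 100; 0 0 0 0 4 0 100; 0 0 0 0 2 0 100; 0 0 0 0 0 0 100; 0 0 0 0 0 0 100")

```text
t: 5.2
eef_pos: [0.4649, -0.3061, 0.0687]
tool_rot: [-0.498, 0.504, 0.501, -0.497]
contact_force: [-0.1, -0.8, 1.5]
gripper_width: 0.0852
```

```bash
python3 st.py "[.465,-.3068,.016]"; sed -i s/w1.png/w2.png/ blk.py; python3 blk.py
```

```text
5.2 [ 0.4649 -0.3061  0.0687] F [-0.0781 -0.8359  1.5336] w 0.08517462435104174 q [-0.7029  0.6109  1.8817  0.0068  0.6414 -2.2751]
yaw toolx 89.769893557741 ydir [ 0.0084 -0.0018 -1.    ]
tool shift cm [-0.0593  5.2664  0.03  ]
13966 0.04974016738561858 ((465.00018310546875, -306.76763916015625), (40.202728271484375, 148.97830200195312), 89.90750885009766)
```

View pics/w2.png

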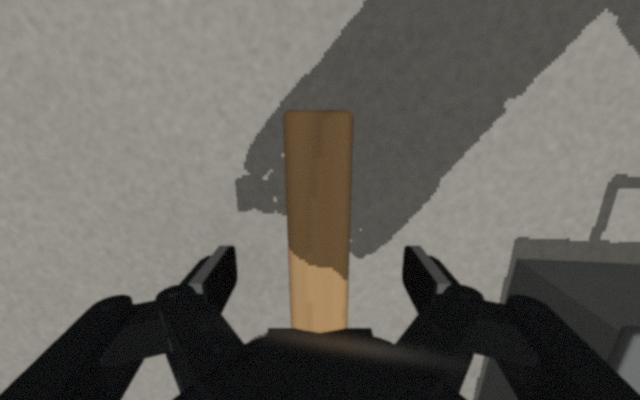

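step_arm(rows="0.5 0 0 0 2.6 0 100; 0 0 0 0 1.8 0 100; 0 0 0 0 0.8 0 100; 0 0 0 0 0 0 100; 0 0 0 0 0 0 0; 0 0 0 0 0 0 0; 0 0 0 0 0 0 0; 0 0 0 0 0 0 0; 0 0 0 0 0 0 0; 0 0 0 0 0 0 0")

```text
t: 6.5
eef_pos: [0.4676, -0.3074, 0.0224]
tool_rot: [-0.497, 0.505, 0.499, -0.499]
contact_force: [-0.0, -0.2, -2.0]
gripper_width: 0.0389
```

```bash
python3 st.py "[.465,-.3068,.20]"
```

```text
6.5 [ 0.4676 -0.3074  0.0224] F [-0.0382 -0.1546 -2.0374] w 0.038886322544707475 q [-0.6988  0.6889  1.898  -0.0032  0.5433 -2.2631]
yaw toolx 89.78033207423859 ydir [ 0.0077 -0.0087 -0.9999]
tool shift cm [ -0.0922 -17.7569   0.124 ]
```

step_arm(rows="0 0 0 0 0 0 100; 0 0 0 0 0 0 100; 0 0 0 0 0 0 100; 0 0 0 0 0 0 100; 0 0 0 0 0.8 0 100; 0 0 0 0 0 0 100; 0 0 0 0 0 0 100")

```text
t: 7.38
eef_pos: [0.4678, -0.3076, 0.0138]
tool_rot: [-0.497, 0.505, 0.499, -0.499]
contact_force: [-0.3, -0.3, 0.4]
gripper_width: 0.0852
```

```bash
python3 st.py "[.465,-.3068,.014]"; python3 blk.py
```

```text
7.375 [ 0.4678 -0.3076  0.0138] F [-0.2523 -0.2742  0.3573] w 0.08517477349438725 q [-0.6989  0.7037  1.9006 -0.0033  0.5258 -2.263 ]
yaw toolx 89.7798836040396 ydir [ 0.0078 -0.0088 -0.9999]
tool shift cm [ 0.0755 -0.0215  0.2784]
24719 0.04973302051804611 ((446.7265319824219, -315.3671875), (106.8016357421875, 99.19029235839844), 28.226909637451172)
```

View pics/w2.png

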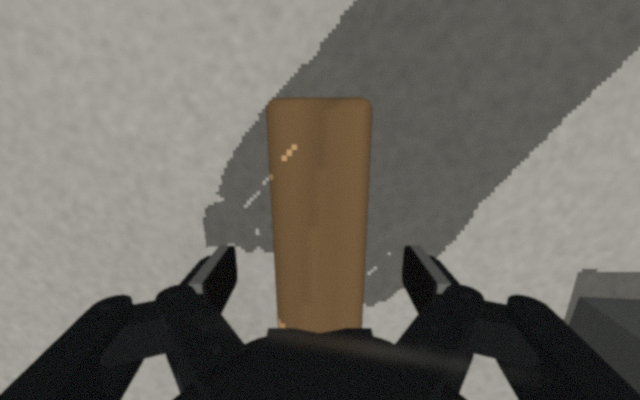

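step_arm(rows="0 0 0 0 0 0 0; 0 0 0 0 0 0 0; 0 0 0 0 0 0 0; 0 0 0 0 0 0 0; 0 0 0 0 0 0 0; 0 0 0 0 -3 0 0; 0 0 0 0 -5 0 0; 0 0 0 0 -5 0 0; 0 0 0 0 -3 0 0; 0 0 0 0 0 0 0; 0 0 0 0 0 0 0")

```text
t: 8.8
eef_pos: [0.4655, -0.3054, 0.1763]
tool_rot: [-0.498, 0.504, 0.499, -0.499]
contact_force: [-0.3, 1.4, -2.8]
gripper_width: 0.0393
```

```bash
python3 st.py; sed -i s/w2/w3/ blk.py; python3 blk.py
python3 - <<'E'
from h import *
d=snap("side","s3.png")
E
```

```text
8.8 [ 0.4655 -0.3054  0.1763] F [-0.3051  1.4148 -2.7669] w 0.03929860323863629 q [-0.6985  0.4563  1.7945 -0.0022  0.8837 -2.264 ]
yaw toolx 89.77330143463672 ydir [ 0.0044 -0.0059 -1.    ]
0 0 ((0.0, 0.0), (0.0, 0.0), 0.0)
```

View pics/w3.png

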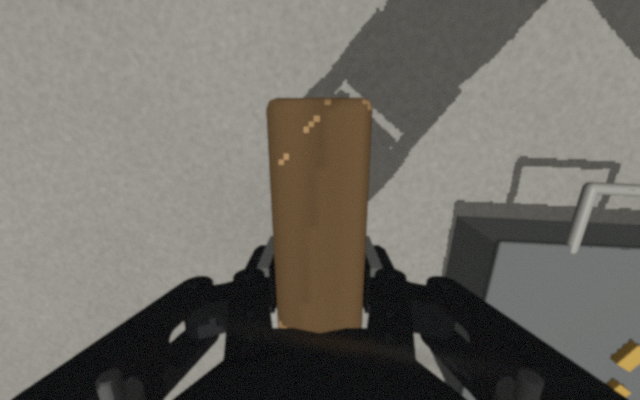

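View pics/s3.png

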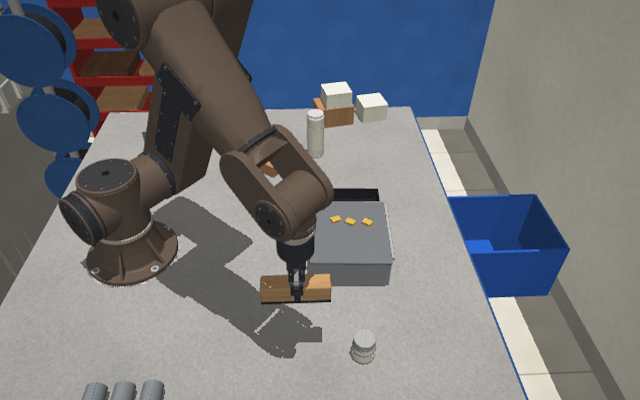

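step_arm(rows="0 2.8 0 0 0 0 0; 0 0 0 3.8 0 -3 0; 0 0 0 3.8 0 -3 0; 0 0 0 3.8 0 -3 0; 0 0 0 3.8 0 -3 0; 0 0 0 3 0 -2 0; 0 0 0 0 0 0 0; 0 0 0 0 0 0 0")

```text
t: 9.9
eef_pos: [0.617, -0.1259, 0.1635]
tool_rot: [0.517, -0.511, -0.483, 0.488]
contact_force: [0.9, -0.7, -2.0]
gripper_width: 0.0392
```

```bash
python3 st.py "[.616,-.103,.117]"
```

```text
9.9 [ 0.617  -0.1259  0.1635] F [ 0.918  -0.7209 -2.0233] w 0.03920472625717373 q [-0.3053  0.5721  1.6107 -0.0024  0.9705 -1.818 ]
yaw toolx 86.74887758005792 ydir [-0.0118  0.0016 -0.9999]
tool shift cm [2.2743 4.6509 0.1774]
```

step_arm(rows="-0.7 -0.2 0 1.5 1 0 0; 0 0 0 0.6 2 0 0; 0 0 0 0 0.8 0 0; 0 0 0 0 0 0 0; 0 0 0 0 0 0 0")

```text
t: 10.52
eef_pos: [0.6162, -0.1088, 0.1238]
tool_rot: [0.515, -0.514, -0.485, 0.485]
contact_force: [0.3, -0.4, -1.9]
gripper_width: 0.0395
```

```bash
python3 st.py "[.616,-.103,.116]";python3 - <<'E'
from h import *
snap("wrist","w4.png");d=snap("side","s4.png");d=d["img"][180:320,240:440]
cv2.imwrite("pics/s4c.png",cv2.resize(d[...,::-1],None,fx=4,fy=4))
E
```

```text
10.525 [ 0.6162 -0.1088  0.1238] F [ 0.309  -0.434  -1.9359] w 0.03946945138046272 q [-0.2806  0.6109  1.6619  0.0009  0.87   -1.7936]
yaw toolx 86.66019261296093 ydir [-0.001  0.001 -1.   ]
tool shift cm [0.579  0.7852 0.0541]
```

View pics/w4.png

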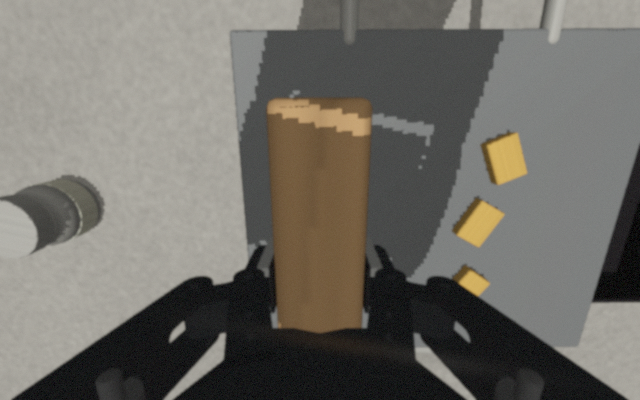

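View pics/s4c.png

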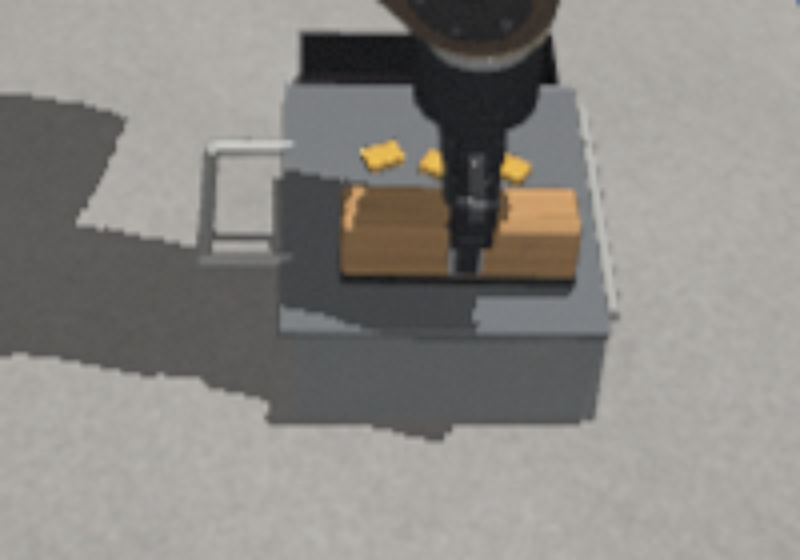

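step_arm(rows="0 0 0 0.6 0.8 0 0; 0 0 0 0 0 0 0; 0 0 0 0 0 0 0")

```text
t: 11.0
eef_pos: [0.6168, -0.1022, 0.116]
tool_rot: [0.514, -0.514, -0.485, 0.485]
contact_force: [0.3, 0.3, -1.8]
gripper_width: 0.0396
```

```bash
python3 st.py "[.616,-.103,.115]"
```

```text
11.0 [ 0.6168 -0.1022  0.116 ] F [ 0.2749  0.2985 -1.753 ] w 0.03956527526715036 q [-0.2701  0.6199  1.67    0.0009  0.8518 -1.7835]
yaw toolx 86.67717631846045 ydir [ 0.0001  0.0007 -1.    ]
tool shift cm [-0.0797  0.0967  0.0772]
```

step_arm(rows="0 0 0 1 0.05 0 0; 0 0 0 1 0 0 0; 0 0 0 1 0 0 0; 0 0 0 1 0 0 0; 0 0 0 1 0 0 0")

```text
t: 11.62
eef_pos: [0.62, -0.0488, 0.1157]
tool_rot: [0.514, -0.514, -0.486, 0.485]
contact_force: [-0.1, -0.8, -1.4]
gripper_width: 0.0394
```

```bash
python3 st.py "[.616,-.103,.115]"
```

```text
11.625 [ 0.62   -0.0488  0.1157] F [-0.0633 -0.8129 -1.3714] w 0.03940691282483281 q [-0.185   0.6161  1.6792  0.001   0.8459 -1.6985]
yaw toolx 86.67562167217332 ydir [ 0.0005  0.0007 -1.    ]
tool shift cm [-5.4357  0.067   0.0833]
```

step_arm(rows="0 0 0 1 0 0 0; 0 0 0 1 0 0 0; 0 0 0 1 0 0 0; 0 0 0 1 0 0 0; 0 0 0 1 0 0 0; 0 0 0 1 0 0 0; 0 0 0 1 0 0 0")

```text
t: 12.5
eef_pos: [0.6243, 0.026, 0.1158]
tool_rot: [-0.514, 0.514, 0.486, -0.485]
contact_force: [0.4, 0.7, -2.2]
gripper_width: 0.0392
```

```bash
python3 st.py "[.616,-.103,.115]";python3 - <<'E'
from h import *
snap("wrist","w5.png")
E
```

```text
12.5 [0.6243 0.026  0.1158] F [ 0.3967  0.7233 -2.167 ] w 0.03920843551783334 q [-0.0642  0.6195  1.6715  0.0007  0.85   -1.5776]
yaw toolx 86.6855606257543 ydir [ 0.0005  0.0005 -1.    ]
tool shift cm [-12.9301   0.0703   0.0826]
```

View pics/w5.png

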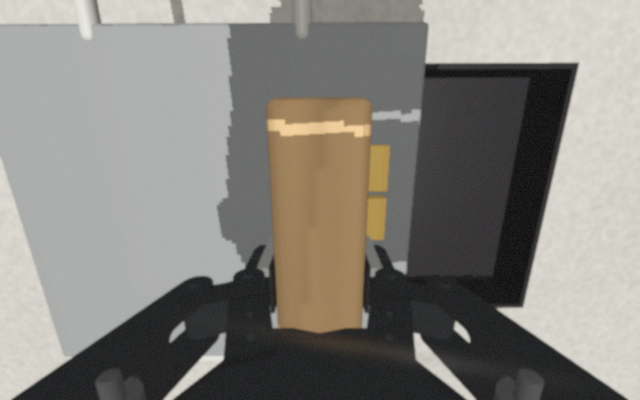

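step_arm(rows="0 0 0 1 0 0 0; 0 0 0 1 0 0 0; 0 0 0 1 0 0 0; 0 0 0 1 0 0 0; 0 0 0 1 0 0 0; 0 0 0 0.6 0 0 0; 0 0 0 0 0 0 0; 0 0 0 0 0 0 0; 0 0 0 0 0 0 0")

```text
t: 13.68
eef_pos: [0.6277, 0.0871, 0.1158]
tool_rot: [0.514, -0.514, -0.486, 0.485]
contact_force: [0.0, -0.0, -1.5]
gripper_width: 0.0396
```

```bash
cat > off.py <<'E'
from h import *
import sys
np.set_printoptions(precision=4,suppress=True)
B=np.array([.6165,-.038]);c,s=np.cos(np.radians(-3)),np.sin(np.radians(-3));RB=np.array([[c,-s],[s,c]])
for n in["scene","side","wrist"]:
    d=snap(n,n+sys.argv[1]+".png")
    hsv=cv2.cvtColor(d["img"],cv2.COLOR_RGB2HSV)
    m=((hsv[...,0]>8)&(hsv[...,0]<25)&(hsv[...,1]>110)&(hsv[...,2]>80)).astype(np.uint8)
    k,l,st,ce=cv2.connectedComponentsWithStats(m)
    for i in range(1,k):
        if 6<st[i,4]<3000:
            w=cloud(d,l==i)
            if len(w)==0: continue
            q=np.median(w,0); b=RB.T@(q[:2]-B)
            if abs(b[0])<.2 and abs(b[1])<.3: print(n,st[i,4],ce[i],"world",q,"bin",b,"tray y",b[1]-.1775)
E
python3 st.py "[.616,-.103,.115]";python3 off.py 6; python3 - <<'E'
import cv2
a=cv2.imread("pics/scene6.png")[150:320,190:400];cv2.imwrite("pics/scene6c.png",cv2.resize(a,None,fx=3.5,fy=3.5))
E
```

```text
13.675 [0.6277 0.0871 0.1158] F [ 0.0496 -0.014  -1.5431] w 0.039562886840775725 q [ 0.0334  0.6301  1.6481  0.0011  0.8629 -1.481 ]
yaw toolx 86.72722471454769 ydir [ 0.0005  0.0009 -1.    ]
tool shift cm [-19.0482   0.0594   0.083 ]
scene 78 [321.7051 246.1154] world [0.5998 0.0935 0.0121] bin [-0.0236  0.1305] tray y -0.04701504363250755
scene 56 [312.0714 264.9464] world [0.6585 0.0941 0.0126] bin [0.0351 0.1341] tray y -0.04342032336615548
side 349 [336.0516 191.3639] world [0.5811 0.0712 0.141 ] bin [-0.0411  0.1072] tray y -0.07025810919933562
side 325 [367.6646 191.6492] world [0.6711 0.0671 0.1414] bin [0.049  0.1078] tray y -0.06968306841011641
wrist 1302 [316.7957 109.4301] world [0.555  0.0905 0.1516] bin [-0.0681  0.1251] tray y -0.052399211306212085
wrist 9 [370.7778 124.1111] world [0.5614 0.1104 0.1491] bin [-0.0628  0.1453] tray y -0.0321752926443227
wrist 603 [362.4113 170.073 ] world [0.5782 0.107  0.1514] bin [-0.0459  0.1428] tray y -0.034725147532675166
wrist 20 [355.25 171.9 ] world [0.5789 0.104  0.1518] bin [-0.045   0.1398] tray y -0.03770669903491686
wrist 16 [357.4375 195.    ] world [0.5882 0.1044 0.1518] bin [-0.0357  0.1407] tray y -0.0368116018836577
wrist 16 [346.4375 199.5625] world [0.5896 0.1    0.1521] bin [-0.0341  0.1364] tray y -0.041144879496169434
wrist 9 [350.4444 224.1111] world [0.6002 0.1011 0.152 ] bin [-0.0235  0.138 ] tray y -0.03946644648674094
wrist 45 [347.2222 243.2222] world [0.6087 0.0997 0.1518] bin [-0.015   0.1371] tray y -0.04044192202554259
wrist 17 [325.0588 253.5882] world [0.6128 0.0902 0.1517] bin [-0.0104  0.1279] tray y -0.049634968040373095
wrist 12 [349.5833 270.25  ] world [0.6213 0.1004 0.1511] bin [-0.0025  0.1385] tray y -0.03904804016440813
wrist 43 [354.2326 324.2791] world [0.6496 0.1021 0.1511] bin [0.0257 0.1416] tray y -0.03589127874326151
```

View pics/wrist6.png

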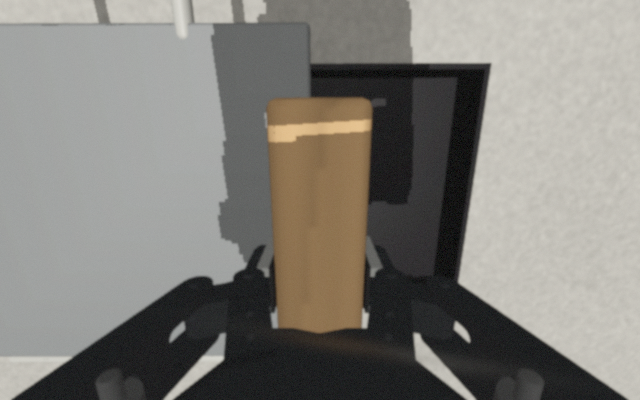

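View pics/scene6c.png

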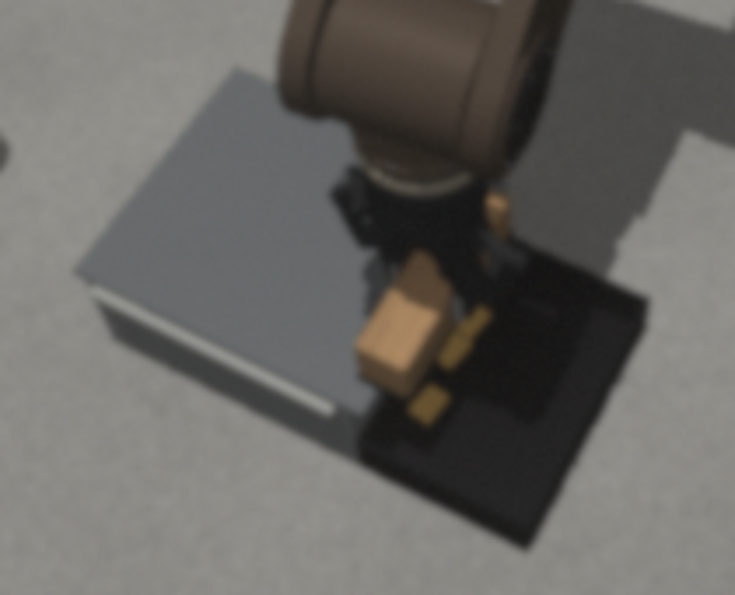

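step_arm(rows="0 0 0 0 -2 0 0; 0 0 0 0 -3 0 0; 0 0 0 -3 -3 0 0; 0 0 0 -5 -1 0 0; 0 0 0 -5 0 0 0; 0 0 0 -5 0 0 0; 0 0 0 -3 0 0 0")

```text
t: 14.7
eef_pos: [0.6153, -0.1275, 0.2088]
tool_rot: [-0.513, 0.514, 0.487, -0.486]
contact_force: [-0.2, -0.1, -1.7]
gripper_width: 0.0392
```

```bash
python3 st.py "[.467,-.307,.18]";python3 off.py 7 | grep -v wrist; python3 - <<'E'
import cv2
a=cv2.imread("pics/scene7.png")[150:320,190:400];cv2.imwrite("pics/scene7c.png",cv2.resize(a,None,fx=3.5,fy=3.5))
E
```

```text
14.7 [ 0.6153 -0.1275  0.2088] F [-0.1548 -0.0605 -1.6925] w 0.039242190885694354 q [-0.3095  0.5173  1.5768  0.0004  1.0465 -1.8263]
yaw toolx 86.89466774680618 ydir [ 0.0011  0.     -1.    ]
tool shift cm [-18.7272   2.8652  13.8409]
scene 151 [321.8543 245.0993] world [0.5943 0.0924 0.0115] bin [-0.0289  0.129 ] tray y -0.04847061816255763
scene 94 [312.1702 264.7872] world [0.6575 0.0941 0.0122] bin [0.034 0.134] tray y -0.043466246796694724
side 516 [339.7326 218.8062] world [ 0.5706 -0.1457  0.2375] bin [-0.0402 -0.11  ] tray y -0.28748227533020354
side 466 [377.3863 219.1588] world [ 0.6589 -0.1506  0.2379] bin [ 0.0482 -0.1103] tray y -0.28776124868461583
```

View pics/scene7c.png

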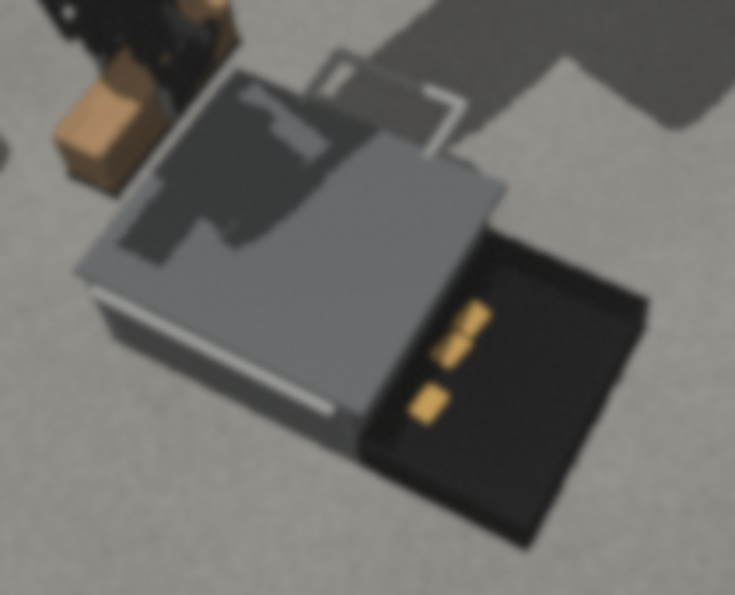

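step_arm(rows="0 0 0 -4.4 0 3.3 0; 0 0 0 -4.4 0 3.3 0; 0 0 0 -4.4 0 3.3 0; 0 0 0 -3.4 0 2.5 0; 0 0 0 0 2 0 0; 0 0 0 0 3 0 0; 0 0 0 0 0 0 0; 0 0 0 0 0 0 0")

```text
t: 15.85
eef_pos: [0.4816, -0.2837, 0.1589]
tool_rot: [-0.511, 0.513, 0.489, -0.487]
contact_force: [0.4, 0.0, -2.1]
gripper_width: 0.0395
```

```bash
python3 st.py "[.467,-.307,.015]"
```

```text
15.85 [ 0.4816 -0.2837  0.1589] F [ 0.3588  0.0277 -2.1094] w 0.039462764976617576 q [-0.6515  0.4829  1.8039  0.0026  0.852  -2.1755]
yaw toolx 87.22717041533677 ydir [ 0.0034 -0.0002 -1.    ]
tool shift cm [-2.3952 14.3899  1.394 ]
```

step_arm(rows="0 0 0 -2.4 1 1.4 0; 0 0 0 0 4 0 0; 0 0 0 0 4 0 0; 0 0 0 0 3 0 0; 0 0 0 0 1 0 0; 0 0 0 0 0 0 0; 0 0 0 0 0 0 0")

```text
t: 16.73
eef_pos: [0.4729, -0.309, 0.0347]
tool_rot: [-0.505, 0.517, 0.49, -0.487]
contact_force: [-0.3, -0.1, -0.8]
gripper_width: 0.0392
```

```bash
python3 st.py "[.467,-.307,.015]"
```

```text
16.725 [ 0.4729 -0.309   0.0347] F [-0.2629 -0.0917 -0.8417] w 0.039151378427753555 q [-0.6967  0.6715  1.884   0.0044  0.5684 -2.2271]
yaw toolx 87.46850050605353 ydir [ 0.0151 -0.0095 -0.9998]
tool shift cm [0.1893 1.9563 0.6334]
```

step_arm(rows="0.85 0 -0.55 0 0.9 0 0; 0 0 0 0 0.7 0 0; 0 0 0 0 0 0 0; 0 0 0 0 0 0 0")

```text
t: 17.23
eef_pos: [0.4738, -0.3096, 0.0194]
tool_rot: [-0.51, 0.511, 0.489, -0.489]
contact_force: [0.5, -0.7, -2.4]
gripper_width: 0.0392
```

```bash
python3 st.py "[.467,-.307,.014]"
```

```text
17.225 [ 0.4738 -0.3096  0.0194] F [ 0.4523 -0.7383 -2.4121] w 0.039169876707044644 q [-0.6958  0.7011  1.8768  0.0017  0.562  -2.224 ]
yaw toolx 87.47929282385785 ydir [ 0.0019 -0.0004 -1.    ]
tool shift cm [0.226  0.5428 0.6962]
```

step_arm(rows="0 0 0 0 0.5 0 0; 0 0 0 0 0 0 0; 0 0 0 0 0 0 0")

```text
t: 17.6
eef_pos: [0.474, -0.3097, 0.0143]
tool_rot: [-0.51, 0.512, 0.489, -0.488]
contact_force: [0.3, -0.2, -0.0]
gripper_width: 0.0392
```

step_arm(rows="0 0 0 0 0 0 100; 0 0 0 0 0 0 100; 0 0 0 0 0 0 100; 0 0 0 0 0 0 100; 0 0 0 0 -3 0 100; 0 0 0 0 -5 0 100; 0 0 0 0 -6 0 100; 0 0 0 0 -6 0 100; 0 0 0 0 0 0 100; 0 0 0 0 0 0 100")

```text
t: 18.85
eef_pos: [0.4731, -0.3094, 0.2198]
tool_rot: [-0.511, 0.511, 0.489, -0.488]
contact_force: [-0.2, 1.0, -1.3]
gripper_width: 0.0852
```

```bash
python3 st.py "[.458,-.0297,.25]"; sed -i s/w3/w8/ blk.py; python3 blk.py; cat > hd.py <<'E'
from h import *
np.set_printoptions(precision=4,suppress=True)
for n in["scene","side","wrist"]:
    d=snap(n,n+"8.png");c=cloud(d)
    p=c[(c[:,0]>.43)&(c[:,0]<.475)&(c[:,1]>-.1)&(c[:,1]<.05)&(c[:,2]>.075)&(c[:,2]<.115)]
    if len(p)<5: continue
    r=cv2.minAreaRect((p[:,:2]*1000).astype(np.float32))
    q=p[np.abs(p[:,1]+.03)<.04]; f=np.polyfit(q[:,1],q[:,0],1) if len(q)>5 else 0
    print(n,len(p),"z",np.percentile(p[:,2],[10,50,95]),r,"x at y=-.03",np.polyval(f,-.03),"slope",f,"xrange",np.percentile(q[:,0],[3,97]) if len(q) else 0,"y",p[:,1].min(),p[:,1].max())
E
python3 hd.py
```

```text
18.85 [ 0.4731 -0.3094  0.2198] F [-0.214   1.0449 -1.3289] w 0.0852298073188453 q [-0.6963  0.4181  1.7223  0.001   1.0001 -2.2235]
yaw toolx 87.46819088385176 ydir [ 0.0014 -0.0001 -1.    ]
tool shift cm [27.8733 -3.0217  2.7413]
4419 0.04977339198120184 ((470.9374084472656, -309.2612609863281), (40.08903884887695, 148.5020751953125), 87.51973724365234)
scene 183 z [0.0946 0.0981 0.1012] ((460.5209655761719, -29.699745178222656), (119.57772064208984, 28.776384353637695), 89.9283218383789) x at y=-.03 0.45516289427338286 slope [0.0467 0.4566] xrange [0.4496 0.4596] y -0.08947170053862397 0.030089602641175328
wrist 1227 z [0.0953 0.0981 0.0998] ((460.6922302246094, -46.33263397216797), (28.094690322875977, 87.76152038574219), 0.15080136060714722) x at y=-.03 0.4538442665965729 slope [0.0568 0.4555] xrange [0.4486 0.4592] y -0.0901890452356236 -0.002453147674911338
```

View pics/w8.png

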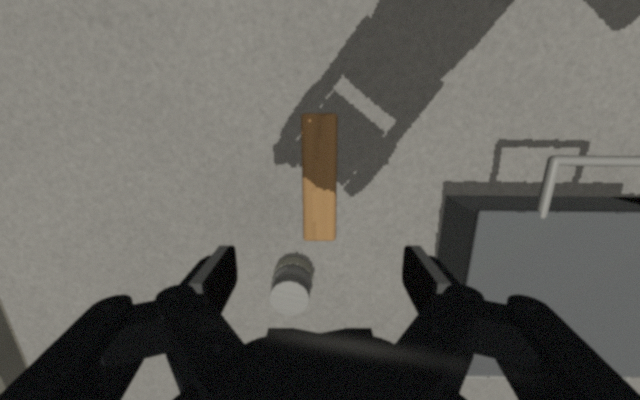

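step_arm(rows="0 10 0 0 0 0 45; 0 10 0 0 0 0 45; 0 10 0 0 0 0 45; 0 10 0 0 0 0 45; 0 10 0 0 0 0 45; 0 10 0 0 0 0 45; 0 10 0 0 0 0 45; 0 10 0 0 0 0 45; 0 10 0 0 0 0 45; 0 0 0 0 0 4 45; 0 0 0 0 0 5 45; 0 0 0 0 0 5 45; 0 0 0 0 0 5 45; 0 0 0 0 0 4 45; 0 0 0 0 0 1 45; 0 0 0 0 0 0 45; 0 0 0 0 0 0 45")

```text
t: 21.18
eef_pos: [0.494, -0.0637, 0.2039]
tool_rot: [0.712, -0.7, 0.045, -0.026]
contact_force: [1.2, 0.0, -0.1]
gripper_width: 0.0383
```

```bash
python3 st.py "[.455,-.0303,.20]"
```

```text
21.175 [ 0.494  -0.0637  0.2039] F [ 1.1853  0.0238 -0.129 ] w 0.03832663603121591 q [-0.2663  0.3554  1.8813  0.0128  0.9342 -0.1737]
yaw toolx -5.739311195518585 ydir [-0.0255  0.0177 -0.9995]
tool shift cm [-4.1979  0.5529  2.9275]
```

```bash
cat > to.py <<'E'
from h import *
import sys
# to.py "[x,y,z]" yaw_of_toolx_deg pitch_about_toolx? 
np.set_printoptions(precision=3,suppress=True)
s=robot.read_state();Rm=q2R(s["tool_rot"]);t=np.array(eval(sys.argv[1]));a=np.radians(float(sys.argv[2]))
x=np.array([np.cos(a),np.sin(a),0]);y=np.array([0,0,-1.]);D=np.stack([x,y,np.cross(x,y)],1)
if len(sys.argv)>3: D=D@R.from_rotvec([0,0,np.radians(float(sys.argv[3]))]).as_matrix()
print("pos",s["eef_pos"],"F",s["contact_force"],"w",s["gripper_width"],"t",s["t"])
print("turn",R.from_matrix(Rm.T@D).as_rotvec(degrees=True),"shift",Rm.T@(t-s["eef_pos"])*100)
E
python3 to.py "[.455,-.0303,.20]" -3
```

```text
pos [ 0.494 -0.064  0.204] F [ 1.185  0.024 -0.129] w 0.03832663603121591 t 21.175
turn [-0.898 -2.751 -1.534] shift [-4.198  0.553  2.927]
```

step_arm(rows="-0.9 -2.75 -1.5 -2.1 0.3 1.5 45; 0 0 0 -2.1 0.2 1.5 45; 0 0 0 0 0 0 45; 0 0 0 0 0 0 45")

```text
t: 21.68
eef_pos: [0.4544, -0.0342, 0.1991]
tool_rot: [-0.706, 0.707, -0.02, 0.02]
contact_force: [-0.3, -0.1, 0.0]
gripper_width: 0.0386
```

```bash
python3 to.py "[.455,-.0303,.082]" -3; sed -i 's/8.png/9.png/' hd.py; python3 hd.py
```

```text
pos [ 0.454 -0.034  0.199] F [-0.269 -0.074  0.017] w 0.038587801214647575 t 21.675
turn [ 0.055 -0.24   0.023] shift [ 0.031 11.714  0.405]
scene 184 z [0.095  0.098  0.1013] ((459.8540344238281, -29.773712158203125), (119.78547668457031, 28.226747512817383), 89.8651123046875) x at y=-.03 0.45511724031665896 slope [0.062 0.457] xrange [0.4487 0.4598] y -0.0896357235021859 0.03008923189671292
side 152 z [0.0944 0.0966 0.1005] ((460.4418029785156, -31.605358123779297), (120.10370635986328, 26.646936416625977), 88.8978271484375) x at y=-.03 0.4529897221438877 slope [0.0563 0.4547] xrange [0.4466 0.4578] y -0.09155093518475366 0.02839636942352719
wrist 1817 z [0.0955 0.098  0.0995] ((463.43963623046875, -28.69211196899414), (118.7200698852539, 28.882938385009766), 87.1264877319336) x at y=-.03 0.4541485327962534 slope [0.0536 0.4558] xrange [0.4485 0.4599] y -0.08841577112240201 0.031107378748481684
```

View pics/wrist9.png

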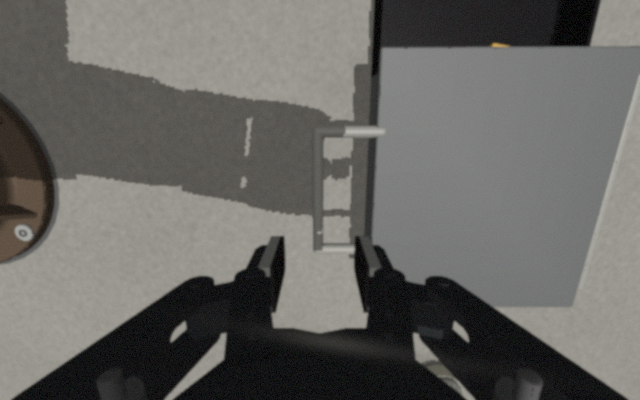

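step_arm(rows="0 0 0 0 3.5 0.4 45; 0 0 0 0 4 0 45; 0 0 0 0 3 0 45; 0 0 0 0 0 0 45; 0 0 0 0 0 0 45")

```text
t: 22.45
eef_pos: [0.4577, -0.0319, 0.0923]
tool_rot: [-0.706, 0.707, -0.019, 0.022]
contact_force: [0.3, 0.2, -0.1]
gripper_width: 0.0382
```

```bash
python3 to.py "[.4545,-.0303,.076]" -3; sed -i 's/9.png/10.png/' hd.py; python3 hd.py|grep wrist
```

```text
pos [ 0.458 -0.032  0.092] F [ 0.322  0.168 -0.058] w 0.03822428805315528 t 22.45
turn [ 0.087 -0.333  0.213] shift [-0.335  1.631  0.143]
wrist 4879 z [0.0958 0.0981 0.1059] ((452.4776611328125, -26.04859161376953), (44.94915008544922, 114.53865814208984), 0.002712888177484274) x at y=-.03 0.4513099964185626 slope [0.0469 0.4527] xrange [0.435  0.4595] y -0.08331767514566477 0.03122091201490375
```

View pics/wrist10.png

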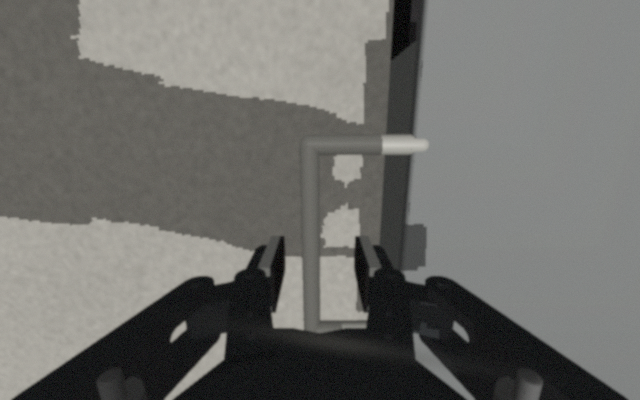

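Bar (column ~312) lies between the pads (280 and 360), slightly left; shift −3.3 mm and go down, then close.

step_arm(rows="0 -0.3 0.2 -0.35 0.8 0.15 45; 0 0 0 0 0.8 0 45; 0 0 0 0 0 0 45; 0 0 0 0 0 0 45")

```text
t: 23.1
eef_pos: [0.4545, -0.03, 0.0767]
tool_rot: [-0.706, 0.708, -0.017, 0.02]
contact_force: [0.5, -0.1, -0.1]
gripper_width: 0.0381
```

```bash
python3 to.py "[.4545,-.0303,.076]" -3
```

```text
pos [ 0.454 -0.03   0.077] F [ 0.505 -0.11  -0.121] w 0.038119529324637434 t 23.1
turn [0.118 0.007 0.189] shift [ 0.004  0.069 -0.028]
```

step_arm(rows="0 0 0 0 0 0 0; 0 0 0 0 0 0 0; 0 0 0 0 0 0 0; 0 0 0 0 0 0 0; 0 0 0 0 0 0 0")

```text
t: 23.72
eef_pos: [0.4529, -0.0299, 0.0769]
tool_rot: [-0.706, 0.708, -0.018, 0.018]
contact_force: [-0.3, 0.2, -0.1]
gripper_width: 0.0073
```

```bash
python3 to.py "[.4545,-.0303,.076]" -3;python3 off.py 11|grep -v wrist; python3 - <<'E'
import sys;sys.path.insert(0,".")
from h import *
d=snap("scene");c=cloud(d)
p=c[(c[:,0]>.36)&(c[:,0]<.58)&(c[:,1]>-.37)&(c[:,1]<-.24)&(c[:,2]>.04)&(c[:,2]<.06)];print("block",len(p),np.median(p,0))
# path table
hx=np.array([.6165+.1*np.cos(np.radians(3)),-.038-.1*np.sin(np.radians(3))])
for th in range(0,66,5):
    a=np.radians(th);dx=-(.26*np.cos(a)+.004*np.sin(a))*1.0;dz=.26*np.sin(a)+.004*np.cos(a)
    print(th,"binx",round(dx*100,2),"z",round((.09+dz)*100,2))
E
```

```text
pos [ 0.453 -0.03   0.077] F [-0.323  0.207 -0.108] w 0.007301784916637133 t 23.725
turn [ 0.105  0.022 -0.007] shift [ 0.161  0.087 -0.028]
scene 147 [321.8435 245.1293] world [0.595  0.092  0.0114] bin [-0.0283  0.1287] tray y -0.04876575537056191
scene 93 [312.1075 264.7957] world [0.6579 0.094  0.0115] bin [0.0345 0.134 ] tray y -0.04346671612941333
side 1413 [300.7502 332.7841] world [ 0.4713 -0.3246  0.0473] bin [-0.13   -0.2938] tray y -0.4713195661241597
block 591 [ 0.47869704 -0.3069527   0.04987288]
0 binx -26.0 z 9.4
5 binx -25.94 z 11.66
10 binx -25.67 z 13.91
15 binx -25.22 z 16.12
20 binx -24.57 z 18.27
25 binx -23.73 z 20.35
30 binx -22.72 z 22.35
35 binx -21.53 z 24.24
40 binx -20.17 z 26.02
45 binx -18.67 z 27.67
50 binx -17.02 z 29.17
55 binx -15.24 z 30.53
60 binx -13.35 z 31.72
65 binx -11.35 z 32.73
```

```bash
python3 - <<'E'
import sys;sys.path.insert(0,".")
from h import *
d=snap("side","s12.png");snap("wrist","w12.png");cv2.imwrite("pics/s12c.png",cv2.resize(d["img"][190:300,250:410,::-1],None,fx=5,fy=5,interpolation=2))
E
```

```text
(no output)
```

View pics/s12c.png

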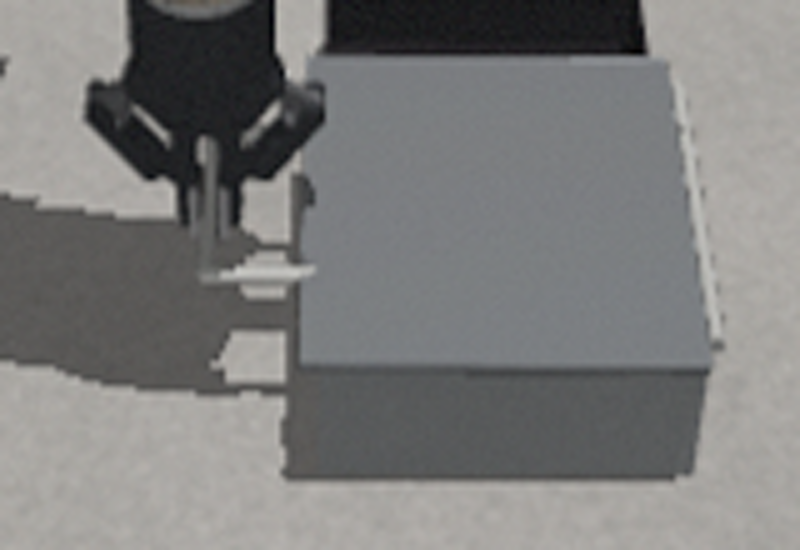

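View pics/w12.png

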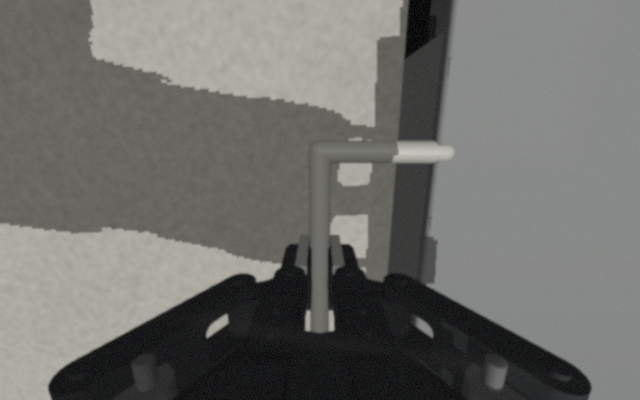

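step_arm(rows="0 0 0 0.05 -1.1 0 0; 0 0 0 0.1 -1.1 0 0; 0 0 0 0.15 -1.1 0 0; 0 0 0 0.2 -1.1 0 0")

```text
t: 24.52
eef_pos: [0.4576, -0.0302, 0.1235]
tool_rot: [-0.706, 0.707, -0.019, 0.018]
contact_force: [-0.1, -0.8, -3.0]
gripper_width: 0.0077
```

```bash
cat > arc.py <<'E'
from h import *
import sys
np.set_printoptions(precision=3,suppress=True)
s=robot.read_state();Rm=q2R(s["tool_rot"]);off=float(sys.argv[1]) # m TCP-to-bar along tool y (negative of)
bar=s["eef_pos"]-Rm[:,1]*off
a=np.radians(-3);X=np.array([np.cos(a),np.sin(a),0])
H=np.array([.4529,-.0299,.0899+.0])+.26*X
v=bar-H;dx=-(v@X);dz=v[2]
th=np.degrees(np.arctan2(dz,dx)-np.arctan2(.004,.26));print("theta",th,"r",np.hypot(dx,dz),"bar",bar,"F",s["contact_force"],"w",s["gripper_width"],"t",s["t"],"tilt",Rm[:,1],"q",s["joint_positions"])
for t in sys.argv[2:]:
    t=np.radians(float(t));g=H-X*(.26*np.cos(t)-.004*np.sin(t))+np.array([0,0,.26*np.sin(t)+.004*np.cos(t)])
    print(np.degrees(t),"shift",Rm.T@(g-bar)*100)
E
python3 arc.py .017 10 15 20 25 30 35
```

```text
theta 10.324927738149025 r 0.26019479573852156 bar [ 0.458 -0.03   0.14 ] F [-0.129 -0.758 -3.025] w 0.007703413135146908 t 24.525 tilt [-0.002 -0.002 -1.   ] q [-0.209  0.422  2.071 -0.004  0.651 -0.154]
10.0 shift [-0.012  0.148  0.001]
14.999999999999998 shift [ 0.509 -2.06  -0.003]
20.0 shift [ 1.22  -4.214 -0.008]
25.0 shift [ 2.116 -6.298 -0.012]
29.999999999999996 shift [ 3.19  -8.296 -0.016]
35.0 shift [  4.434 -10.193  -0.02 ]
```

step_arm(rows="0 0 0 0.23 -1.03 0 0; 0 0 0 0.27 -1.03 0 0; 0 0 0 0.33 -1.07 0 0; 0 0 0 0.38 -1.07 0 0; 0 0 0 0.42 -1.05 0 0; 0 0 0 0.47 -1.03 0 0; 0 0 0 0.52 -1.0 0 0; 0 0 0 0.55 -1.0 0 0")

```text
t: 25.52
eef_pos: [0.4919, -0.032, 0.2125]
tool_rot: [-0.706, 0.708, -0.019, 0.018]
contact_force: [4.0, -2.1, -5.5]
gripper_width: 0.0078
```

```bash
python3 arc.py .017 35 40 45 50 55 60
```

```text
theta 31.409064821814002 r 0.26132395577661943 bar [ 0.492 -0.032  0.23 ] F [ 4.046 -2.133 -5.522] w 0.0077816037516176394 t 25.525 tilt [-0.001 -0.002 -1.   ] q [-0.198  0.328  1.898 -0.003  0.916 -0.144]
35.0 shift [ 1.022 -1.281 -0.   ]
40.0 shift [ 2.43  -3.06  -0.005]
45.0 shift [ 3.987 -4.709 -0.01 ]
50.0 shift [ 5.682 -6.217 -0.015]
55.0 shift [ 7.502 -7.571 -0.019]
59.99999999999999 shift [ 9.433 -8.761 -0.023]
```

step_arm(rows="0 0 0 0.65 -0.85 0 0; 0 0 0 0.68 -0.85 0 0; 0 0 0 0.75 -0.85 0 0; 0 0 0 0.75 -0.82 0 0; 0 0 0 0.78 -0.8 0 0; 0 0 0 0.8 -0.75 0 0; 0 0 0 0.83 -0.7 0 0")

```text
t: 26.4
eef_pos: [0.5422, -0.0347, 0.2727]
tool_rot: [-0.706, 0.708, -0.023, 0.013]
contact_force: [-10.3, -1.3, 8.5]
gripper_width: 0.0078
```

```bash
python3 arc.py .017 50 52 55 58 60
```

```text
theta 48.66910566981682 r 0.26259653872484556 bar [ 0.542 -0.035  0.29 ] F [-10.295  -1.33    8.502] w 0.00781053719663983 t 26.4 tilt [-0.014 -0.003 -1.   ] q [-0.183  0.338  1.697 -0.006  1.121 -0.13 ]
50.0 shift [ 0.628 -0.2    0.007]
52.0 shift [ 1.334 -0.771  0.004]
55.0 shift [ 2.429 -1.579  0.   ]
58.00000000000001 shift [ 3.565 -2.329 -0.003]
59.99999999999999 shift [ 4.344 -2.795 -0.006]
```

step_arm(rows="0 0 0 0 0 0 0; 0 0 0 0 0 0 0")

```text
t: 26.65
eef_pos: [0.5429, -0.0348, 0.2737]
tool_rot: [-0.706, 0.708, -0.023, 0.013]
contact_force: [-1.1, -2.2, -0.9]
gripper_width: 0.0073
```

```bash
python3 arc.py .017 50 52 55 58 60; python3 - <<'E'
import sys;sys.path.insert(0,".")
from h import *
d=snap("side","s13.png");cv2.imwrite("pics/s13c.png",cv2.resize(d["img"][130:300,250:410,::-1],None,fx=3.5,fy=3.5,interpolation=2))
c=cloud(d)
p=c[(c[:,2]>.12)&(c[:,0]>.55)&(c[:,0]<.73)&(c[:,1]>-.155)&(c[:,1]<-.09)]
print(len(p)); 
if len(p)>20:
    f=np.polyfit(p[:,0],p[:,2],1);print("lid angle",np.degrees(np.arctan(f[0])),p.min(0),p.max(0))
E
```

```text
theta 48.92668924902852 r 0.26285955917491893 bar [ 0.543 -0.035  0.291] F [-1.125 -2.154 -0.87 ] w 0.007326200495923602 t 26.65 tilt [-0.013 -0.003 -1.   ] q [-0.183  0.338  1.694 -0.006  1.122 -0.13 ]
50.0 shift [ 0.556 -0.102  0.009]
52.0 shift [ 1.263 -0.672  0.006]
55.0 shift [ 2.359 -1.479  0.001]
58.00000000000001 shift [ 3.496 -2.227 -0.003]
59.99999999999999 shift [ 4.275 -2.693 -0.005]
1331
lid angle -72.91763169969899 [ 0.55000544 -0.15492377  0.12004079] [ 0.69289335 -0.09003923  0.57296959]
```

View pics/s13c.png

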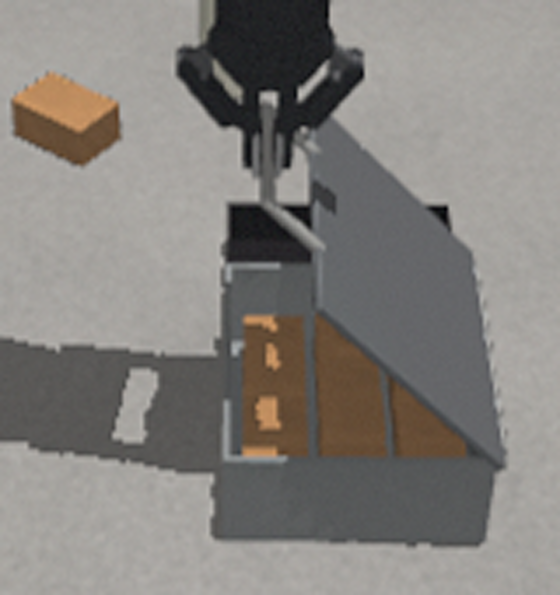

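step_arm(rows="0 0 0 0.6 -0.5 0 0; 0 0 0 0.7 -0.53 0 0; 0 0 0 0.7 -0.5 0 0; 0 0 0 0.7 -0.45 0 0; 0 0 0 0.5 -0.3 0 0; 0 0 0 0 0 0 0; 0 0 0 0 0 0 0")

```text
t: 27.58
eef_pos: [0.5756, -0.0365, 0.2982]
tool_rot: [-0.706, 0.708, -0.024, 0.012]
contact_force: [-3.6, -1.7, 2.1]
gripper_width: 0.0078
```

```bash
python3 arc.py .017 58 60; cat > ang.py <<'E'
from h import *
import sys
np.set_printoptions(precision=4,suppress=True)
a=np.radians(-3);X=np.array([np.cos(a),np.sin(a),0]);Y=np.array([-np.sin(a),np.cos(a),0]);O=np.array([.6165,-.038,0])
rng=np.random.default_rng(0)
for n in["side","scene","wrist"]:
    d=snap(n,n+sys.argv[1]+".png");c=cloud(d)-O
    b=np.stack([c@X,c@Y,c[:,2]],1)
    p=b[(b[:,2]>.12)&(b[:,2]<.30)&(b[:,0]>-.06)&(b[:,0]<.12)&(abs(b[:,1])<.118)]
    if len(p)<50: print(n,"few");continue
    best=None
    for _ in range(500):
        q=p[rng.choice(len(p),2)]
        if abs(q[0,2]-q[1,2])<.04: continue
        dd=q[1,[0,2]]-q[0,[0,2]];nn=np.array([-dd[1],dd[0]])/np.hypot(*dd)
        m=abs((p[:,[0,2]]-q[0,[0,2]])@nn)<.003
        if best is None or m.sum()>best.sum(): best=m
    u=p[best][:,[0,2]];cc=u.mean(0);v=np.linalg.svd(u-cc,full_matrices=False)[2][0]
    th=np.degrees(np.arctan2(abs(v[1]),abs(v[0])));
    # distance of hinge from the plane
    nn=np.array([-v[1],v[0]]);print(n,best.sum(),len(p),"lid angle",th,"sign",v,"hinge dist",(np.array([.1,.09])-cc)@nn)
E
python3 ang.py 14; python3 off.py 14|grep scene
```

```text
theta 57.84200307782039 r 0.26364030357517115 bar [ 0.576 -0.036  0.315] F [-3.572 -1.73   2.08 ] w 0.007757372529308472 t 27.575 tilt [-0.017 -0.003 -1.   ] q [-0.175  0.367  1.579 -0.006  1.211 -0.122]
58.00000000000001 shift [0.253 0.267 0.015]
59.99999999999999 shift [ 1.031 -0.201  0.013]
side 1813 1895 lid angle 57.09037310091847 sign [ 0.5433 -0.8395] hinge dist -0.0047376425426025005
scene 6535 6720 lid angle 57.29014262252463 sign [ 0.5404 -0.8414] hinge dist -0.005224373442279326
wrist 16348 17205 lid angle 56.96227347641922 sign [ 0.5452 -0.8383] hinge dist -0.006333745732688596
scene 9 [312.1111 216.2222] world [0.5442 0.0417 0.0456] bin [-0.0764  0.0758] tray y -0.10166754735615406
scene 10 [310.4 226.3] world [0.5739 0.0491 0.0453] bin [-0.0471  0.0848] tray y -0.0927032432548861
scene 149 [321.9262 244.6443] world [0.5929 0.092  0.0117] bin [-0.0304  0.1285] tray y -0.048952462900655885
scene 85 [312.4353 265.0118] world [0.6581 0.0949 0.0117] bin [0.0346 0.1349] tray y -0.042558378815909986
```

View pics/side14.png

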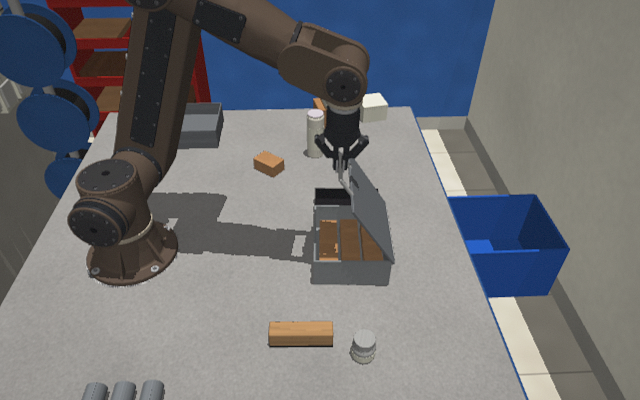

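step_arm(rows="0 0 0 0.55 -0.38 0 0; 0 0 0 0.5 -0.36 0 0; 0 0 0 0 0 0 0; 0 0 0 0 0 0 0; 0 0 0 0 0 0 0; 0 0 0 0 0 0 0")

```text
t: 28.62
eef_pos: [0.5865, -0.0371, 0.3048]
tool_rot: [-0.706, 0.708, -0.025, 0.012]
contact_force: [-3.0, -2.1, -1.5]
gripper_width: 0.0077
```

```bash
python3 arc.py .017 60; python3 ang.py 15
```

```text
theta 60.626739416300104 r 0.2638267921895465 bar [ 0.587 -0.037  0.322] F [-3.016 -2.059 -1.492] w 0.007711661485157477 t 28.625 tilt [-0.018 -0.003 -1.   ] q [-0.173  0.38   1.542 -0.006  1.238 -0.12 ]
59.99999999999999 shift [-0.06   0.472  0.017]
side 1579 1657 lid angle 59.85190288544918 sign [ 0.5022 -0.8647] hinge dist -0.004837697550534773
scene 6407 6590 lid angle 60.09382311127689 sign [ 0.4986 -0.8668] hinge dist -0.005166295586602835
wrist 14701 15435 lid angle 59.80125446101029 sign [ 0.503  -0.8643] hinge dist -0.006281145911867246
```

step_arm(rows="0 0 0 0 0 0 0; 0 0 0 0 0 0 0; 0 0 0 0 0 0 0; 0 0 0 0 0 0 0")

```text
t: 29.28
eef_pos: [0.5865, -0.0371, 0.3048]
tool_rot: [-0.706, 0.708, -0.025, 0.012]
contact_force: [-1.5, -2.5, -2.3]
gripper_width: 0.0076
```

```bash
python3 arc.py .017; python3 ang.py 16;python3 m.py | grep -v lid; python3 -c "
import cv2
a=cv2.imread('pics/scene16.png')[130:320,150:400];cv2.imwrite('pics/scene16c.png',cv2.resize(a,None,fx=3,fy=3))"; python3 st.py
```

```text
theta 60.623772610370146 r 0.26382550237224534 bar [ 0.587 -0.037  0.322] F [-1.46  -2.509 -2.277] w 0.007618775729092353 t 29.275 tilt [-0.018 -0.003 -1.   ] q [-0.173  0.38   1.542 -0.006  1.238 -0.12 ]
side 1592 1668 lid angle 59.88856467890406 sign [ 0.5017 -0.8651] hinge dist -0.004769481899213565
scene 6409 6579 lid angle 60.114852873604505 sign [ 0.4983 -0.867 ] hinge dist -0.005132650847468237
wrist 14674 15436 lid angle 59.789047368334685 sign [ 0.5032 -0.8642] hinge dist -0.006321347012785683
scene block 491 z 0.05017135364162806 ((472.2279052734375, -309.64794921875), (43.45241165161133, 151.0543670654297), 87.9118881225586)
scene tin 215 z 0.06515445912411189 ((613.8232421875, -352.7669677734375), (50.49983596801758, 47.41893005371094), 39.57788848876953)
scene can 545 z 0.1699401038647379 ((540.5665893554688, 465.5697021484375), (55.70363235473633, 55.95103073120117), 46.8582878112793)
scene carton 683 z 0.04512683922183458 ((374.4855041503906, 379.5787353515625), (61.89432144165039, 93.58028411865234), 50.222171783447266)
scene handle 0 z nan ((0.0, 0.0), (0.0, 0.0), 0.
[... 363 characters left out ...]
7468566894531), (49.0195198059082, 48.78825759887695), 66.22438049316406)
side can 135 z 0.16867449192280726 ((537.5892333984375, 463.61004638671875), (57.657955169677734, 51.554962158203125), 86.02076721191406)
side carton 302 z 0.04386802679730695 ((374.313720703125, 378.0999450683594), (66.70579528808594, 94.7625503540039), 48.812992095947266)
side handle 0 z nan ((0.0, 0.0), (0.0, 0.0), 0.0)
side off 18 [328.5 259. ] [ 0.5457 -0.1502  0.104 ] [ 0.5505 -0.096   0.0447]
29.525 [ 0.5865 -0.0371  0.3048] F [-2.6464 -2.1551 -1.8628] w 0.007473983107622861 q [-0.173   0.3798  1.542  -0.0062  1.2375 -0.1199]
yaw toolx -2.926863025536978 ydir [-0.0184 -0.0027 -0.9998]
  return _methods._mean(a, axis=axis, dtype=dtype,
  ret = ret.dtype.type(ret / rcount)
```

View pics/scene16c.png

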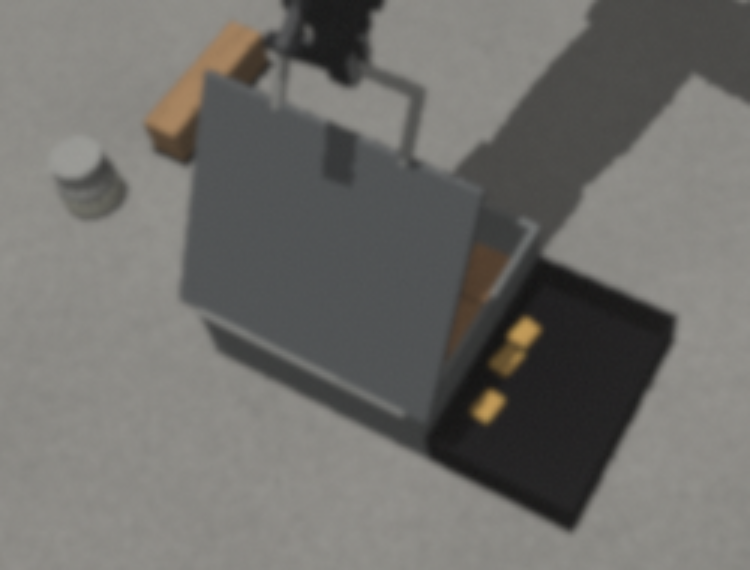

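All good: three offcuts in the tray, lid steady at about 60°, block clear of the bin, bystanders unmoved.

```bash
python3 -c "
from cell import robot
print(robot.finish_job())"
```

```text
the job is handed in; nothing more can be done
None
```

The job is handed in at about 29.5 s of the 64 s. The three offcuts are in the tray and the gripper is holding the lid open at about 60°. I swept the offcuts off with the block, laid the block back near its first spot, then pinched the handle and raised the lid.

**Last checks before handing in:**
- **Lid:** three cameras read 59.8°, 59.9° and 60.1°. The lid did not move between two looks 0.65 s apart, and the fingers still felt about 3–4 N.
- **Offcuts:** all three show inside the tray. They lie about 45 mm from its centre towards the bin, about 20 mm inside the limit.
- **Block:** at rest and released at about (0.471, −0.310) m, with its top at 50 mm. That is about 14 cm from the bin.
- **Tin, can and carton:** within about 3 mm of where they started, which is as fine as I could measure.

**Readings that disagreed:**
- The gripper read 7.5 mm on the 10 mm bar and 39 mm on the 40 mm block.
- Working from the arm's pose, the bar came out about 4 mm too far from the hinge, giving a lid angle of 60.6°. I went by the camera angles.
- My first grip on the block was too high, so I reopened and gripped it again lower before lifting.

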